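Swing an optical rail into its locating fixture

ROBOT

A 6-joint arm with a two-finger parallel gripper is mounted at the origin on the work surface. World frame = base frame: x ahead of the robot, y to its left, z up, the work surface at z = 0. Lengths are in m, angles in degrees, forces in N, time in s.
With the tool pointing down it reaches from about 0.35 to 0.775 m from the base axis. Payload 5.5 kg.
Tool frame: the origin (TCP) lies at the centre of the arm's flange, where the gripper is bolted on; the fingertips stand 173 mm ahead of it and the grasp point (between the pads) lies 155 mm ahead of it; z points along the fingers, x is the direction in which the jaws open and shut, and the axes are right-handed (so a half turn about z gives the same grasp; the last joint's range is limited). The gripper opens to 85 mm and grips with 20 to 120 N. Pads are 22 mm wide; open, the fingers measure 114 mm over their backs; the gripper's body (76 mm by 85 mm) begins 54 mm behind the grasp point. The pads swing forward as they close: fully open they stand 13 mm farther back than shut.
Start: joints at [66.028, 17.945, 2.641, 74.691, 0, 82.002], TCP at [0.158, 0.553, 0.405] pointing down, gripper open.
Joint ranges: [-158.12, 158.12], [-49.38, 96.58], [-58.88, 72.47], [-126.05, 133.96], [-84.25, 85.87], [-180, 180]. Speed limits (degrees/s): [147.25, 147.25, 180, 180, 180, 180].

INTERFACE

Orientations are given as a 3x3 rotation matrix whose columns are the frame's x, y, z axes.
In Python, from workcell import r gives the robot as it stands. The module is installed in compiled form; this text tells all that it offers.
- The arm moves only by the tool arm_command, never from a script. Its argument "rows" is a list of rows, each an object of numbers: "tx", "ty", "tz": the shift along the world's x, y, z each as a share of 0.3 m, from -1 to 1; "ax", "ay", "az": the turn, a rotation vector about the world's x, y, z each as a share of 120 degrees, from -1 to 1; "hand": the closure, from -1 (fully open) to 1 (shut). In form: [{"tx": .., "ty": .., "tz": .., "ax": .., "ay": .., "az": .., "hand": ..}, ...]. A call has exactly 5 rows; each row is the pose to reach, as a shift and turn from the pose commanded when the call began; what a row does not reach only later rows make up. A row lasts 1/8 s, in which the tool goes at most 62.5 mm and 10.7 degrees, less where a joint would pass 70% of its speed; a pose out of reach is approached as far as the arm can. A call with a number of a shift or a turn outside -1 to 1 is refused whole. A call with a gripper value outside its range is refused whole. The fingers move at their own pace and stop on an object; "squeeze" is the grip in N (left out, the last holds). Time passes only in rows, so rows that repeat a pose let the fingers close, or fill a call up. It gives the time, the measured TCP pose, the force and the opening at its end, in the units of the state.
- r.state(): the state, without advancing time (a new reading comes with each control period).
- r.grab_frame(name): name is "scene" or "top" or "wrist"; returns a dict with "img" (384x512x3 uint8, red, green, blue), "z_map" (384x512 float32, m along the optical axis (not along the pixel's ray), 0 where there is no reading), "camera_matrix" (3x3 intrinsics, pixels), "origin" and "rotation" of the camera in the world; the wrist camera has in their place "hand_eye" (4x4, takes a point from camera to tool coordinates, whose origin is the TCP and whose axes are the tool frame's). Camera axes: x right, y down, z forward; pixel columns grow to the right and rows downward; lengths in m; the calibration is good to about 2 mm. A picture is of the moment at which its call begins: read the wrist's pose just before it.
- r.job_done(): hands the job in, once; it reports no verdict.
The state is a dict: "clock": time; "qpos": joint angles; "joint_velocities": joint speeds; "joint_torque": joint torques, N m; "eef_pos": TCP position; "orientation": TCP orientation; "contact_force": force on the tool from outside, world axes, zero at the start; "ft_torque": the same for the moment, N m; "width": opening from 0.0 (shut) to 1.0 (fully open).
Only numpy, scipy, OpenCV 4.12 (cv2) and the standard library are available. Lean on these libraries where they do the work, as an engineer would, in place of code of your own. Each camera call takes 0.05 s, during which the arm holds its last target.

TASK

Load the aluminium rail into its locating fixture on the optical bench: keeping it flat on the bench, slide its leading end in behind the capped post at a slant, then swing its tail round about the post, past the sprung roller, until the rail lies flush along the fence with its end against the end stop and the roller has snapped out behind it. Then bed it: press it sideways against the fence with about 20 N for half a second, never ramming it, and let go. Leave the other things on the bench where they are.

Things in the scene. Friction and masses are not known exactly. Their poses are not given: they have to be found in the camera images.
- rail: Plain aluminium optical rail, a bar 30 wide (x) x 240 long (y) x 22 mm high, 0.3 to 0.65 kg, loose, flat on the bench. Origin: centre of its underside; y runs along it to the leading end, z up. It starts on the robot's side of the fixture, slanted 0.4 to 0.75 rad with the tail nearer the robot, its leading end 90 to 180 mm from its place.
- rail_lead (a point): Centre of the rail's leading end face (y = +120 mm of the rail, 11 mm above the bench). This end goes behind the post and ends against the end stop.
- rail_tail (a point): Centre of the rail's other end face (y = -120 mm of the rail, 11 mm above the bench). This end is swung in past the roller.
- fixture: Four metal pieces bolted to the bench: fence, end stop, capped post, sprung roller. Origin: on the bench, where the origin of the loaded rail comes to lie; the loaded rail's axes lie along the fixture's: x away from the robot towards the fence, y along the fence towards the end stop, z up. All fixture positions below are in this frame, in mm.
- fence: Origin: foot of the middle of the fence's rail-side face (15, -40, 0); axes as the fixture's. Fence: block 18 high, x 15 to 43, y -100 to 20; the loaded rail touches its face x = 15. Between fence and end stop (y 20 to 120) it is open, so a slanted rail's leading end can dip beyond x = 15 there.
- end_stop (a point): Point on the top edge of the end stop's face (0, 120, 18). End stop: block 18 high, x -15 to 60, y 120 to 148; the loaded rail's lead touches its face y = 120 and reaches 45 mm past the post's axis. A slanted rail slid in until it meets the stop is 5 to 25 mm too deep; if swung hard from there it can wedge between stop and fence corner, so draw it back to about 48 mm past the post.
- post (a point): Centre of the top of the capped post (-24, 75, 34), on the robot's side of the loaded rail: a fixed steel pin 16 mm thick with a cap 32 mm across, 26 to 34 mm high, overhanging the rail by 7 mm, so the rail cannot be laid in from above. 1 mm play between pin and loaded rail.
- roller_home (a point): Centre of the roller when fully out (-22.9, -127.5, 12). The roller is 24 mm across, 5 to 19 mm above the bench, turns freely, and juts 4.5 mm into the path of the rail's tail. Behind it its fixed housing: block 26 high, x -42 to -3, y -202 to -152.
- plunger (a joint): How far (m) the sprung roller is pressed back, along -y of the fixture: 0 fully out, at most 0.010. Spring 2 N when out, plus 0.5 N per mm. It takes about 5 to 15 N, friction included, on the rail near its tail to pass it: pressed back 5 to 8 mm, then it snaps out behind the tail's corner, to about 0.0015 when the rail is home, and holds the rail against fence and stop.
Things that resemble listed ones, but are neither listed nor needed, are in the scene too. Of the things that look like the rail, the largest one is meant.

How it is judged:
By the outcome, as a careful person would: the job done as asked, in the order asked, and still so for the second after the job is handed in, with the robot touching nothing.
It also fails if it takes over 64 s, if anything falls off the work surface, if the arm or the gripper's body presses on something with over 40 N, if the wrist force passes 120 N, or if a joint passes its speed limit or range.

## Working session

There is one attempt and no reset: what is moved stays moved. The work goes in short steps, Python scripts to look and compute and a tool call to move; the robot and the scene stay as the last step left them, time stands still between calls to the robot, and variables do not carry over. Pictures are saved under pics/ and viewed, and the job is handed in when it is done.

Besides the shell and the picture viewer there is one more tool, called by a JSON object that holds its "op" and its "data", one argument or row to a line. arm_command: Moves the arm, as the interface text tells. Its arguments: {"type":"object","properties":{"rows":{"type":"array","items":{"type":"object","properties":{"tx":{"type":"number"},"ty":{"type":"number"},"tz":{"type":"number"},"ax":{"type":"number"},"ay":{"type":"number"},"az":{"type":"number"},"hand":{"type":"number"}}}},"squeeze":{"type":"number"}},"required":["rows"]}

```bash
mkdir -p pics
cat > h.py <<'E'
import numpy as np, cv2
from workcell import r
def save(n,f): cv2.imwrite(f'pics/{n}.png',cv2.cvtColor(f['img'],cv2.COLOR_RGB2BGR))
E
python3 - <<'E'
from h import *
s=r.state(); print({k:np.round(v,3).tolist() for k,v in s.items()})
for n in ['scene','top','wrist']:
    f=r.grab_frame(n); save(n+'0',f); np.savez(n+'0.npz',**f)
    print(n,{k:np.round(f[k],3).tolist() for k in f if k not in('img','z_map')})
E
```

```text
{'clock': 0.0, 'qpos': [66.025, 17.991, 2.578, 74.691, 0.002, 82.003], 'joint_velocities': [0.033, -0.019, -0.008, 0.045, -0.002, -0.089], 'joint_torque': [0.001, -48.062, 29.854, 0.019, -0.0, -0.0], 'eef_pos': [0.158, 0.553, 0.404], 'orientation': [[0.275, 0.961, -0.001], [0.961, -0.275, -0.002], [-0.002, -0.0, -1.0]], 'contact_force': [0.619, -0.295, -0.289], 'ft_torque': [0.006, -0.004, 0.012], 'width': 1.001}
scene {'camera_matrix': [[434.982, 0.0, 254.221], [0.0, 434.982, 190.314], [0.0, 0.0, 1.0]], 'origin': [0.847, 0.221, 0.744], 'rotation': [[-0.592, 0.704, -0.393], [0.806, 0.518, -0.286], [0.003, -0.486, -0.874]]}
top {'camera_matrix': [[374.282, 0.0, 247.647], [0.0, 374.282, 197.098], [0.0, 0.0, 1.0]], 'origin': [0.435, 0.007, 0.881], 'rotation': [[0.01, -0.994, 0.106], [-1.0, -0.013, -0.023], [0.024, -0.106, -0.994]]}
wrist {'camera_matrix': [[300.665, 0.0, 257.492], [0.0, 300.665, 190.873], [0.0, 0.0, 1.0]], 'hand_eye': [[1.0, -0.0, -0.001, -0.001], [0.0, 0.957, 0.291, -0.075], [0.001, -0.291, 0.957, 0.03], [0.0, 0.0, 0.0, 1.0]]}
```

View pics/top0.png

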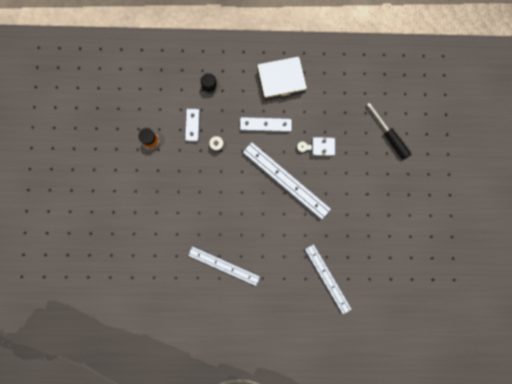

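View pics/scene0.png

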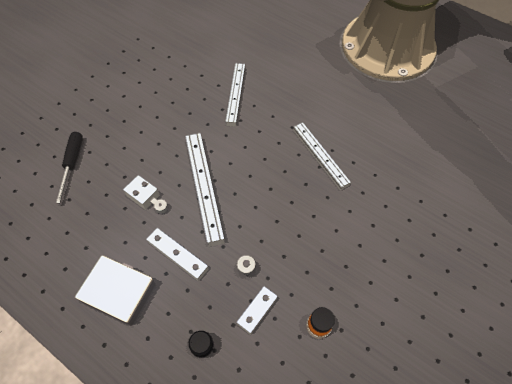

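View pics/wrist0.png

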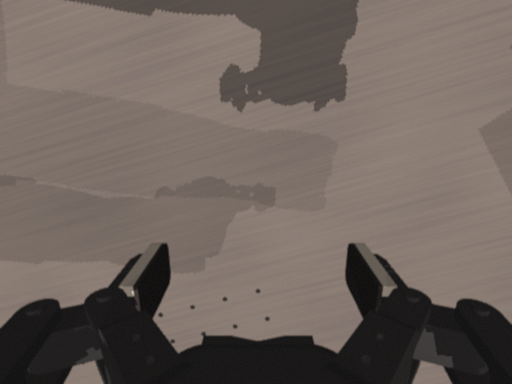

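The top view shows the fence (266,125), end stop (192,125), post cap (216,144), roller (303,147), housing (324,147) and the large rail from (250,150) to (326,213). Two shorter rails are decoys. Next I measure these.

```bash
cat >> h.py <<'E'
def ray(f,px,z,R=None,o=None):
    R=f['rotation'] if R is None else R; o=f['origin'] if o is None else o
    px=np.atleast_2d(px).astype(float); K=f['camera_matrix']
    d=np.c_[(px[:,0]-K[0,2])/K[0,0],(px[:,1]-K[1,2])/K[1,1],np.ones(len(px))]@R.T
    return (o+d*((z-o[2])/d[:,2])[:,None])[:,:2]
def blobs(f,lo=150,amin=60):
    g=cv2.resize(f['img'],None,fx=4,fy=4,interpolation=cv2.INTER_CUBIC)
    m=(g.min(2)>lo).astype(np.uint8); m=cv2.morphologyEx(m,cv2.MORPH_CLOSE,np.ones((9,9)))
    out=[]
    for c in cv2.findContours(m,cv2.RETR_EXTERNAL,cv2.CHAIN_APPROX_NONE)[0]:
        if cv2.contourArea(c)/16<amin: continue
        out.append((c[:,0,:]+.5)/4-.5)
    return out
def rect(P):
    (c,s,a)=cv2.minAreaRect((P*1000).astype(np.float32)); b=cv2.boxPoints((c,s,a))
    e=[b[1]-b[0],b[2]-b[1]]; L=max(e,key=np.linalg.norm); an=np.degrees(np.arctan2(L[1],L[0]))
    return np.round(c,1),np.round(sorted(s),1),round(float(an%180),2)
E
python3 - <<'E'
from h import *
for n in ['top','scene']:
    f=dict(np.load(n+'0.npz'))
    for lo in (130,150):
        print(n,lo)
        for c in blobs(f,lo):
            m=c.mean(0)
            print(np.round(m), *[ (z,)+rect(ray(f,c,z/1000)) for z in (18,22,26,34)][:4], 'z',np.round((f['origin'][2]+0),2) if 0 else '')
E
```

```text
top 130
[224. 266.] (18, array([370.2,  40.6]), array([ 25.6, 172.4]), 66.69) (22, array([370.5,  40.5]), array([ 25.5, 171.6]), 66.69) (26, array([370.8,  40.3]), array([ 25.3, 170.8]), 66.69) (34, array([371.4,  40. ]), array([ 25.1, 169.3]), 66.69) z 
[328. 279.] (18, array([ 343. , -197.4]), array([ 25.6, 171.8]), 30.45) (22, array([ 343.4, -196.5]), array([ 25.5, 171. ]), 30.45) (26, array([ 343.8, -195.5]), array([ 25.4, 170.2]), 30.45) (34, array([ 344.7, -193.6]), array([ 25.1, 168.6]), 30.45) z 
[287. 180.] (18, array([ 569.3, -102.3]), array([ 35.2, 246.1]), 49.97) (22, array([ 568.7, -101.8]), array([ 35.1, 244.9]), 49.97) (26, array([ 568.1, -101.3]), array([ 34.9, 243.8]), 49.97) (34, array([ 566.8, -100.3]), array([ 34.6, 241.5]), 49.97) z 
[317. 146.] (18, array([ 652.3, -173.2]), array([45.5, 91. ]), 89.5) (22, array([ 651.3, -172.3]), array([45.3, 90.6]), 89.5) (26, array([ 650.3, -171.5]), array([45.1, 90.2]), 89.5) (34, array([ 648.3, -169.8]), array([44.6, 89.3]), 89.5) z 
[216. 142.] (18, array([655.7,  63.5]), array([33.7, 33.8]), 19.72) (22, array([654.7,  63.3
[... 9367 characters left out ...]
), array([ 22.7, 169.2]), 30.43) (22, array([ 347. , -194.7]), array([ 22.6, 168.2]), 30.43) (26, array([ 349.7, -192.4]), array([ 22.5, 167.3]), 30.43) (34, array([ 355.3, -187.7]), array([ 22.2, 165.5]), 30.43) z 
[411.  67.] (18, array([46.2, 83. ]), array([ 34.2, 144.9]), 151.83) (22, array([50.6, 83.7]), array([ 34. , 144.1]), 151.83) (26, array([55. , 84.5]), array([ 33.8, 143.3]), 151.83) (34, array([63.8, 86. ]), array([ 33.4, 141.7]), 151.83) z 
[349.  34.] (18, array([ 35.7, -88.8]), array([ 25.6, 108.2]), 26.5) (22, array([ 40.2, -87.1]), array([ 25.5, 107.6]), 26.5) (26, array([ 44.7, -85.4]), array([ 25.3, 107. ]), 26.5) (34, array([ 53.6, -81.9]), array([ 25.1, 105.8]), 26.5) z
```

{"op": "arm_command", "data": {
  "rows": [
    {"tx": 0.43, "ty": -0.86, "az": 0.375, "hand": -1},
    {"tx": 0.43, "ty": -0.86, "az": 0.375, "hand": -1},
    {"tx": 0.43, "ty": -0.86, "az": 0.375, "hand": -1},
    {"tx": 0.43, "ty": -0.86, "az": 0.375, "hand": -1},
    {"tx": 0.43, "ty": -0.86, "az": 0.375, "hand": -1}
  ],
  "squeeze": 60
}}

```text
invalid input at $.rows[0]: expected keys tx, ty, tz, ax, ay, az, hand
```

{"op": "arm_command", "data": {
  "rows": [
    {"tx": 0.43, "ty": -0.86, "tz": -0.2, "az": 0.175, "hand": -1},
    {"tx": 0.43, "ty": -0.86, "tz": -0.2, "az": 0.175, "hand": -1},
    {"tx": 0.43, "ty": -0.86, "tz": -0.2, "az": 0.175, "hand": -1},
    {"tx": 0.43, "ty": -0.86, "tz": -0.2, "az": 0.175, "hand": -1},
    {"tx": 0.43, "ty": -0.86, "tz": -0.2, "az": 0.175, "hand": -1}
  ]
}}

```text
invalid input at $.rows[0]: expected keys tx, ty, tz, ax, ay, az, hand
```

{"op": "arm_command", "data": {
  "rows": [
    {"tx": 0.34, "ty": -0.64, "tz": -0.25, "hand": -1},
    {"tx": 0.34, "ty": -0.64, "tz": -0.25, "hand": -1},
    {"tx": 0.34, "ty": -0.64, "tz": -0.25, "hand": -1},
    {"tx": 0.34, "ty": -0.64, "tz": -0.25, "hand": -1},
    {"tx": 0.34, "ty": -0.64, "tz": -0.25, "hand": -1}
  ]
}}

```text
invalid input at $.rows[0]: expected keys tx, ty, tz, ax, ay, az, hand
```

Run:
```python
from h import *
s=r.state(); print({k:np.round(v,3).tolist() for k,v in s.items()})
x=s['orientation'][:,0] if hasattr(s['orientation'],'shape') else np.array(s['orientation'])[:,0]; print(np.degrees(np.arctan2(x[1],x[0])))
f=r.grab_frame('wrist'); save('wrist1',f)
```

```text
{'clock': 0.15, 'qpos': [66.027, 17.982, 2.593, 74.69, -0.003, 82.002], 'joint_velocities': [-0.092, -0.125, 0.217, -0.0, -0.032, -0.086], 'joint_torque': [0.002, -48.107, 29.881, 0.014, -0.0, 0.0], 'eef_pos': [0.158, 0.553, 0.404], 'orientation': [[0.275, 0.961, -0.001], [0.961, -0.275, -0.001], [-0.001, -0.0, -1.0]], 'contact_force': [0.272, -0.65, -0.272], 'ft_torque': [-0.076, -0.015, 0.011], 'width': 0.999}
74.02561373323557
```

View pics/wrist1.png

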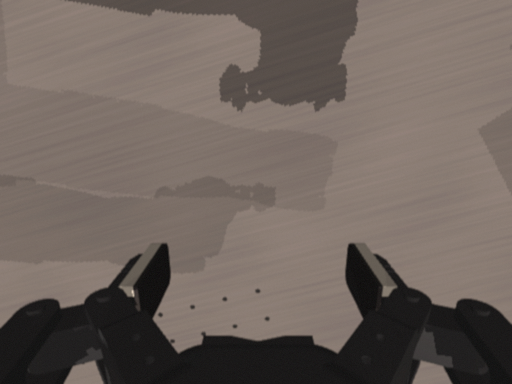

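The calls were refused because every row needs all its keys, and the wrist view is unchanged. I'm resending them complete.

{"op": "arm_command", "data": {
  "rows": [
    {"tx": 0.43, "ty": -0.86, "tz": 0, "ax": 0, "ay": 0, "az": 0.375, "hand": -1},
    {"tx": 0.43, "ty": -0.86, "tz": 0, "ax": 0, "ay": 0, "az": 0.375, "hand": -1},
    {"tx": 0.43, "ty": -0.86, "tz": 0, "ax": 0, "ay": 0, "az": 0.375, "hand": -1},
    {"tx": 0.43, "ty": -0.86, "tz": 0, "ax": 0, "ay": 0, "az": 0.375, "hand": -1},
    {"tx": 0.43, "ty": -0.86, "tz": 0, "ax": 0, "ay": 0, "az": 0.375, "hand": -1}
  ],
  "squeeze": 60
}}

```text
clock: 0.82
eef_pos: [0.2877, 0.2934, 0.4048]
orientation: [[-0.489, 0.872, 0.001], [0.872, 0.489, 0.0], [0.0, 0.001, -1.0]]
contact_force: [1.2, 0.1, 1.8]
width: 0.997
```

{"op": "arm_command", "data": {
  "rows": [
    {"tx": 0.43, "ty": -0.86, "tz": -0.2, "ax": 0, "ay": 0, "az": 0.175, "hand": -1},
    {"tx": 0.43, "ty": -0.86, "tz": -0.2, "ax": 0, "ay": 0, "az": 0.175, "hand": -1},
    {"tx": 0.43, "ty": -0.86, "tz": -0.2, "ax": 0, "ay": 0, "az": 0.175, "hand": -1},
    {"tx": 0.43, "ty": -0.86, "tz": -0.2, "ax": 0, "ay": 0, "az": 0.175, "hand": -1},
    {"tx": 0.43, "ty": -0.86, "tz": -0.2, "ax": 0, "ay": 0, "az": 0.175, "hand": -1}
  ]
}}

```text
clock: 1.45
eef_pos: [0.4138, 0.0409, 0.346]
orientation: [[-0.766, 0.643, 0.001], [0.643, 0.766, 0.0], [-0.001, 0.001, -1.0]]
contact_force: [1.3, 0.2, -0.4]
width: 0.999
```

{"op": "arm_command", "data": {
  "rows": [
    {"tx": 0.34, "ty": -0.64, "tz": -0.25, "ax": 0, "ay": 0, "az": 0, "hand": -1},
    {"tx": 0.34, "ty": -0.64, "tz": -0.25, "ax": 0, "ay": 0, "az": 0, "hand": -1},
    {"tx": 0.34, "ty": -0.64, "tz": -0.25, "ax": 0, "ay": 0, "az": 0, "hand": -1},
    {"tx": 0.34, "ty": -0.64, "tz": -0.25, "ax": 0, "ay": 0, "az": 0, "hand": -1},
    {"tx": 0.34, "ty": -0.64, "tz": -0.25, "ax": 0, "ay": 0, "az": 0, "hand": -1}
  ]
}}

```text
clock: 2.08
eef_pos: [0.5159, -0.1517, 0.2695]
orientation: [[-0.764, 0.645, -0.001], [0.645, 0.764, 0.0], [0.001, -0.001, -1.0]]
contact_force: [-1.3, 0.9, 0.4]
width: 1.004
```

```bash
cat >> h.py <<'E'
O=np.array([674.3,-13.3]); TH=np.radians(-0.8); XF=np.array([np.cos(TH),np.sin(TH)]); YF=np.array([-np.sin(TH),np.cos(TH)])
def tofix(p): d=np.asarray(p)-O; return np.array([d@XF,d@YF])
def st():
    s=r.state(); x=np.array(s['orientation'])[:,0]
    print('t',round(float(s['clock']),2),'pos',np.round(np.array(s['eef_pos'])*1000,1),'yaw',round(float(np.degrees(np.arctan2(x[1],x[0]))),2),'F',np.round(s['contact_force'],1),'w',round(float(s['width']),3),'q',np.round(s['qpos'],0))
    return s
E
python3 - <<'E'
from h import *
s=st()
f=r.grab_frame('wrist'); save('wrist2',f)
T=np.eye(4);T[:3,:3]=s['orientation'];T[:3,3]=s['eef_pos']; C=T@f['hand_eye']
f['rotation']=C[:3,:3]; f['origin']=C[:3,3]
for c in blobs(f,150,300): print(c.mean(0).round(),c.min(0).round(),c.max(0).round(),rect(ray(f,c,.022)),rect(ray(f,c,.018)))
E
```

```text
t 2.08 pos [ 515.9 -151.7  269.5] yaw 139.81 F [-1.3  0.9  0.4] w 1.004 q [-25.  18. -16.  55.  -0. -75.]
[ 93. 265.] [ 58. 232.] [125. 292.] (array([ 651.2, -196.7]), array([42.2, 42.2]), 179.24) (array([ 654.5, -196.4]), array([43., 43.]), 179.24)
[248. 272.] [227. 201.] [266. 340.] (array([ 562.8, -108.2]), array([ 31. , 130.4]), 50.02) (array([ 564.6, -106.4]), array([ 31.6, 132.8]), 50.02)
[262. 156.] [258. 135.] [267. 179.] (array([ 489.5, -176.2]), array([ 6.2, 32.5]), 50.29) (array([ 490. , -175.6]), array([ 6.3, 33.1]), 50.29)
[229. 158.] [224. 135.] [234. 181.] (array([ 508.9, -191.2]), array([ 6.3, 34.4]), 49.9) (array([ 509.6, -190.9]), array([ 6.4, 35. ]), 49.9)
[245. 158.] [236. 134.] [255. 181.] (array([ 499.5, -183.3]), array([13.7, 34.7]), 50.24) (array([ 500.1, -182.8]), array([14. , 35.3]), 50.24)
[386.  51.] [348.  -0.] [425. 111.] (array([ 382.8, -177.3]), array([21.2, 73.1]), 30.37) (array([ 381.2, -176.7]), array([21.6, 74.5]), 30.37)
```

View pics/wrist2.png

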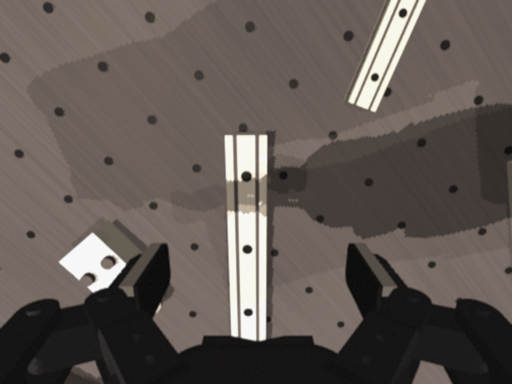

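The rail lies centred between the fingers (tail end at row 135, cols 225–268), and its line agrees with the earlier estimate to 0.5 mm. Now descending and closing.

{"op": "arm_command", "data": {
  "rows": [
    {"tx": 0.007, "ty": -0.017, "tz": -0.15, "ax": 0, "ay": 0, "az": 0, "hand": -1},
    {"tx": 0.007, "ty": -0.017, "tz": -0.25, "ax": 0, "ay": 0, "az": 0, "hand": -1},
    {"tx": 0.007, "ty": -0.017, "tz": -0.307, "ax": 0, "ay": 0, "az": 0, "hand": -1},
    {"tx": 0.007, "ty": -0.017, "tz": -0.307, "ax": 0, "ay": 0, "az": 0, "hand": -0.3},
    {"tx": 0.007, "ty": -0.017, "tz": -0.307, "ax": 0, "ay": 0, "az": 0, "hand": 0}
  ]
}}

```text
clock: 2.75
eef_pos: [0.5176, -0.1537, 0.1802]
orientation: [[-0.767, 0.642, 0.001], [0.642, 0.767, -0.0], [-0.001, 0.0, -1.0]]
contact_force: [0.2, -0.3, 0.8]
width: 0.603
```

Run:
```python
from h import *
s=st()
```

```text
t 2.75 pos [ 517.6 -153.7  180.2] yaw 140.09 F [ 0.2 -0.3  0.8] w 0.603 q [-25.  24. -22.  43.   0. -75.]
```

{"op": "arm_command", "data": {
  "rows": [
    {"tx": 0, "ty": 0, "tz": 0, "ax": 0, "ay": 0, "az": 0, "hand": 0.3},
    {"tx": 0, "ty": 0, "tz": 0, "ax": 0, "ay": 0, "az": 0, "hand": 0.6},
    {"tx": 0, "ty": 0, "tz": 0, "ax": 0, "ay": 0, "az": 0, "hand": 1},
    {"tx": 0, "ty": 0, "tz": 0, "ax": 0, "ay": 0, "az": 0, "hand": 1},
    {"tx": 0, "ty": 0, "tz": 0, "ax": 0, "ay": 0, "az": 0, "hand": 1}
  ]
}}

```text
clock: 3.38
eef_pos: [0.5187, -0.1548, 0.1811]
orientation: [[-0.766, 0.643, 0.004], [0.643, 0.766, -0.002], [-0.005, 0.001, -1.0]]
contact_force: [0.7, -0.5, 6.0]
width: 0.334
```

Run:
```python
from h import *
s=st()
f=r.grab_frame('top'); save('top2',f)
for c in blobs(f,150,300)[:9]: print(c.mean(0).round(),rect(ray(f,c,.022)))
```

```text
t 3.38 pos [ 518.7 -154.8  181.1] yaw 140.02 F [ 0.7 -0.5  6. ] w 0.334 q [-25.  24. -22.  43.   0. -75.]
[215. 262.] (array([379. ,  60.5]), array([ 22.8, 125.1]), 66.84)
[423. 196.] (array([ 532. , -419.4]), array([35.9, 96. ]), 158.15)
[274. 170.] (array([590.1, -73.6]), array([ 32.4, 171.8]), 49.05)
[316. 145.] (array([ 650.9, -172.5]), array([42.1, 88.6]), 90.88)
[378. 157.] (array([ 604.1, -327.7]), array([154., 157.]), 66.94)
[265. 124.] (array([701.9, -52.9]), array([ 30.3, 121.6]), 89.26)
[192. 124.] (array([697.7, 120.8]), array([30.2, 77. ]), 179.22)
[282.  76.] (array([819.9, -91.3]), array([ 83.5, 103.3]), 102.58)
[238.  18.] (array([974.3,   6.1]), array([  74.7, 1163.1]), 90.0)
```

View pics/top2.png

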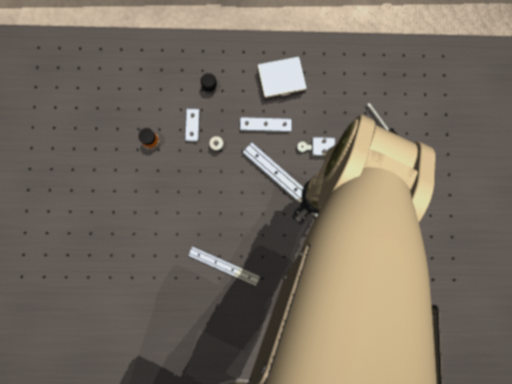

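The rail is held (w 0.334 is 28 mm). Next I draw it sideways to line up with the gap behind the post, easing up 1.5 mm because of the 6 N vertical force.

{"op": "arm_command", "data": {
  "rows": [
    {"tx": 0, "ty": 0, "tz": 0.005, "ax": 0, "ay": 0, "az": 0, "hand": 1},
    {"tx": 0.006, "ty": 0.027, "tz": 0.005, "ax": 0, "ay": 0, "az": 0, "hand": 1},
    {"tx": 0.013, "ty": 0.054, "tz": 0.005, "ax": 0, "ay": 0, "az": 0, "hand": 1},
    {"tx": 0.02, "ty": 0.081, "tz": 0.005, "ax": 0, "ay": 0, "az": 0, "hand": 1},
    {"tx": 0.026, "ty": 0.109, "tz": 0.005, "ax": 0, "ay": 0, "az": 0, "hand": 1}
  ]
}}

```text
clock: 4.05
eef_pos: [0.5256, -0.1215, 0.1812]
orientation: [[-0.766, 0.643, 0.001], [0.643, 0.766, -0.002], [-0.002, -0.001, -1.0]]
contact_force: [-1.8, -4.8, 4.2]
width: 0.335
```

{"op": "arm_command", "data": {
  "rows": [
    {"tx": 0, "ty": 0, "tz": 0, "ax": 0, "ay": 0, "az": 0, "hand": 1},
    {"tx": 0, "ty": 0, "tz": 0, "ax": 0, "ay": 0, "az": 0, "hand": 1},
    {"tx": 0, "ty": 0, "tz": 0, "ax": 0, "ay": 0, "az": 0, "hand": 1},
    {"tx": 0, "ty": 0, "tz": 0, "ax": 0, "ay": 0, "az": 0, "hand": 1},
    {"tx": 0, "ty": 0, "tz": 0, "ax": 0, "ay": 0, "az": 0, "hand": 1}
  ]
}}

```text
clock: 4.68
eef_pos: [0.5257, -0.121, 0.1812]
orientation: [[-0.767, 0.642, 0.002], [0.642, 0.767, 0.001], [-0.0, 0.002, -1.0]]
contact_force: [1.2, -0.5, 5.9]
width: 0.335
```

Run:
```python
from h import *
s=st()
for n in ('scene','top'):
    f=r.grab_frame(n); save(n+'3',f)
    for c in blobs(f,150,300):
        m=ray(f,c,.022).mean(0)*1000
        if 540<m[0]<680 and -150<m[1]<20: print(n,c.mean(0).round(),c.min(0),c.max(0),rect(ray(f,c,.022)))
```

```text
t 4.67 pos [ 525.7 -121.   181.2] yaw 140.06 F [ 1.2 -0.5  5.9] w 0.335 q [-22.  24. -22.  43.   0. -72.]
scene [220. 212.] [203.625 167.625] [236.625 255.625] (array([592.9, -44. ]), array([ 32. , 180.9]), 49.1)
top [259. 167.] [228.625 139.625] [285.375 195.625] (array([596.9, -38.8]), array([ 32. , 170.3]), 48.94)
```

View pics/scene3.png

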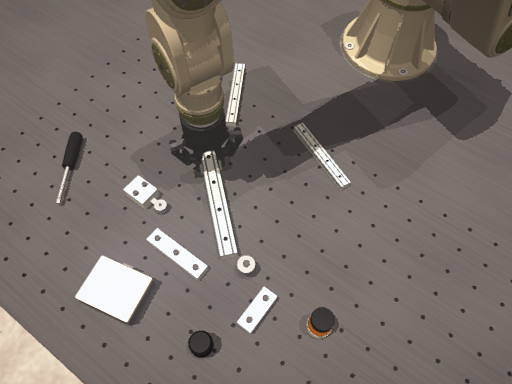

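The scene view shows the lead end (228,253) just short of the cap (246,264). It is lined up with about 2.6 mm of gap to the pin and needs another 76 mm along its axis. I slide it in gently.

{"op": "arm_command", "data": {
  "rows": [
    {"tx": 0.023, "ty": 0.02, "tz": 0, "ax": 0, "ay": 0, "az": 0, "hand": 1},
    {"tx": 0.043, "ty": 0.043, "tz": 0, "ax": 0, "ay": 0, "az": 0, "hand": 1},
    {"tx": 0.063, "ty": 0.066, "tz": 0, "ax": 0, "ay": 0, "az": 0, "hand": 1},
    {"tx": 0.083, "ty": 0.089, "tz": 0, "ax": 0, "ay": 0, "az": 0, "hand": 1},
    {"tx": 0.103, "ty": 0.112, "tz": 0, "ax": 0, "ay": 0, "az": 0, "hand": 1}
  ]
}}

```text
clock: 5.4
eef_pos: [0.5555, -0.0883, 0.1812]
orientation: [[-0.766, 0.643, -0.002], [0.643, 0.766, -0.002], [-0.0, -0.003, -1.0]]
contact_force: [-5.3, -5.8, 8.5]
width: 0.337
```

{"op": "arm_command", "data": {
  "rows": [
    {"tx": 0.013, "ty": 0.015, "tz": 0, "ax": 0, "ay": 0, "az": 0, "hand": 1},
    {"tx": 0.027, "ty": 0.03, "tz": 0, "ax": 0, "ay": 0, "az": 0, "hand": 1},
    {"tx": 0.041, "ty": 0.046, "tz": 0, "ax": 0, "ay": 0, "az": 0, "hand": 1},
    {"tx": 0.054, "ty": 0.061, "tz": 0, "ax": 0, "ay": 0, "az": 0, "hand": 1},
    {"tx": 0.067, "ty": 0.076, "tz": 0, "ax": 0, "ay": 0, "az": 0, "hand": 1}
  ]
}}

```text
clock: 6.02
eef_pos: [0.5755, -0.0656, 0.1812]
orientation: [[-0.766, 0.643, -0.002], [0.643, 0.766, -0.002], [0.0, -0.003, -1.0]]
contact_force: [-5.2, -6.5, 10.0]
width: 0.333
```

Run:
```python
from h import *
s=st()
for n in ('scene','top'):
    f=r.grab_frame(n); save(n+'4',f)
    if n=='scene': cv2.imwrite('pics/scene4z.png',cv2.resize(cv2.cvtColor(f['img'],cv2.COLOR_RGB2BGR)[130:330,130:330],None,fx=3,fy=3,interpolation=2))
    for c in blobs(f,150,100):
        m=ray(f,c,.022).mean(0)*1000
        if 540<m[0]<720 and -150<m[1]<120: print(n,c.mean(0).round(),c.min(0),c.max(0),rect(ray(f,c,.022)))
```

```text
t 6.03 pos [575.5 -65.6 181.2] yaw 139.99 F [-5.2 -6.5 10. ] w 0.333 q [-14.  28. -16.  46.  -0. -64.]
scene [176. 252.] [145.625 227.375] [207.125 277.875] (array([703.3, -52.7]), array([ 30.5, 121.6]), 89.18)
scene [229. 250.] [209.125 200.875] [254.625 296.375] (array([631.9,  19.9]), array([ 59.1, 180. ]), 48.92)
scene [158. 204.] [150.375 197.625] [165.875 210.125] (array([ 649.5, -143.1]), array([23.1, 31.1]), 75.24)
top [225. 140.] [205.625 118.875] [248.625 159.875] (array([654.1,  43.6]), array([ 55., 119.]), 49.02)
top [247. 123.] [240.125 117.125] [254.625 129.125] (array([702.4,  -9.7]), array([28.9, 34.3]), 88.31)
top [266. 121.] [257.875 110.375] [274.875 131.875] (array([706.6, -54.9]), array([33.1, 55.5]), 167.36)
```

View pics/scene4z.png

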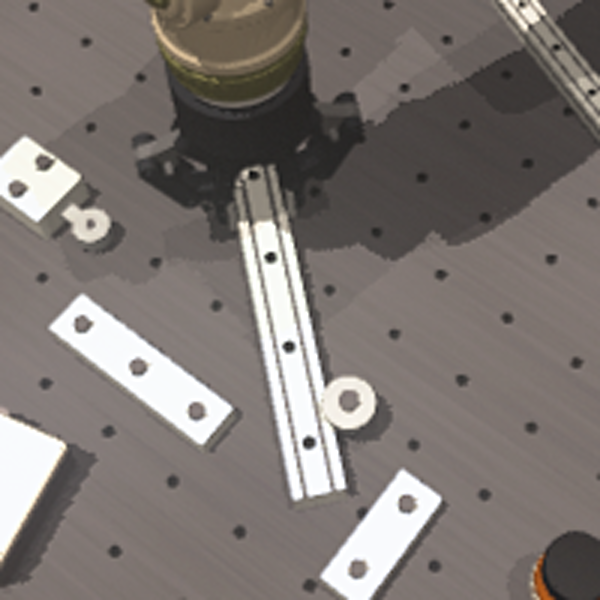

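View pics/top4.png

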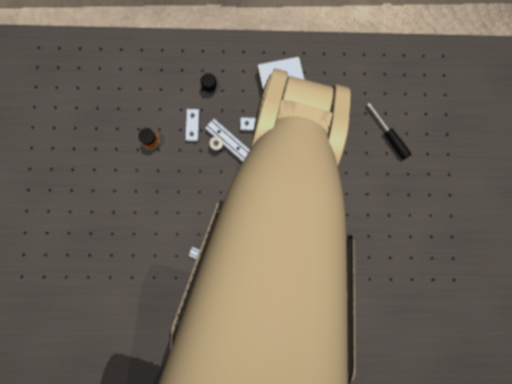

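```bash
cat >> h.py <<'E'
def lead(f,L,ang,guess,amin=100):
    # farthest points of contours (z=22) near the rail's lead along its direction
    a=np.radians(ang); d=np.array([np.cos(a),np.sin(a)]); n=np.array([d[1],-d[0]])
    for c in blobs(f,150,amin):
        P=ray(f,c,.022)*1000; q=P-np.array(guess); k=(np.abs(q@n)<12)
        if k.sum()>5 and abs((q@d)[k].max())<12: return (q@d)[k].max(), np.percentile((q@d)[k],98)
E
python3 - <<'E'
from h import *
for z in (22,):
  K=np.load('scene0.npz'); f=dict(K)
  px=np.array([(292,501),(345,489)])/3+130-.3
  print(ray(f,px,.022)*1000, 'mid fix',tofix(ray(f,px,.022).mean(0)*1000))
# fit via side edges of contour
f=r.grab_frame('scene')
print(lead(f,0,49.05,(702.3,79.7)))
E
```

```text
[[712.73140497  68.59190815]
 [689.83277298  88.32646683]] mid fix [25.69830055 92.12697196]
(np.float64(-0.11422821614795305), np.float64(-0.32094234714719505))
```

The lead is behind the post: about 46 mm past the pin axis, 4 mm gap, slant 40°. Next I swing the held rail 24° about the pin.

{"op": "arm_command", "data": {
  "rows": [
    {"tx": 0.023, "ty": -0.013, "tz": 0, "ax": 0, "ay": 0, "az": 0.025, "hand": 1},
    {"tx": 0.046, "ty": -0.024, "tz": 0, "ax": 0, "ay": 0, "az": 0.05, "hand": 1},
    {"tx": 0.07, "ty": -0.034, "tz": 0, "ax": 0, "ay": 0, "az": 0.075, "hand": 1},
    {"tx": 0.094, "ty": -0.043, "tz": 0, "ax": 0, "ay": 0, "az": 0.1, "hand": 1},
    {"tx": 0.094, "ty": -0.043, "tz": 0, "ax": 0, "ay": 0, "az": 0.1, "hand": 1}
  ]
}}

```text
clock: 6.8
eef_pos: [0.6029, -0.0772, 0.1812]
orientation: [[-0.884, 0.467, -0.004], [0.467, 0.884, 0.002], [0.004, -0.0, -1.0]]
contact_force: [-7.5, 0.9, 12.7]
width: 0.331
```

{"op": "arm_command", "data": {
  "rows": [
    {"tx": 0.025, "ty": -0.008, "tz": 0, "ax": 0, "ay": 0, "az": 0.025, "hand": 1},
    {"tx": 0.05, "ty": -0.014, "tz": 0, "ax": 0, "ay": 0, "az": 0.05, "hand": 1},
    {"tx": 0.076, "ty": -0.019, "tz": 0, "ax": 0, "ay": 0, "az": 0.075, "hand": 1},
    {"tx": 0.101, "ty": -0.023, "tz": 0, "ax": 0, "ay": 0, "az": 0.1, "hand": 1},
    {"tx": 0.101, "ty": -0.023, "tz": 0, "ax": 0, "ay": 0, "az": 0.1, "hand": 1}
  ]
}}

```text
clock: 7.42
eef_pos: [0.6335, -0.0843, 0.1812]
orientation: [[-0.962, 0.273, -0.004], [0.273, 0.962, 0.001], [0.004, 0.0, -1.0]]
contact_force: [-6.7, -1.0, 11.6]
width: 0.339
```

Run:
```python
from h import *
s=st()
for n in ('scene',):
    f=r.grab_frame(n); save(n+'5',f)
    cv2.imwrite('pics/scene5z.png',cv2.resize(cv2.cvtColor(f['img'],cv2.COLOR_RGB2BGR)[130:330,100:300],None,fx=3,fy=3,interpolation=2))
    for c in blobs(f,150,100):
        m=ray(f,c,.022).mean(0)*1000
        if 540<m[0]<720 and -150<m[1]<120: print(n,c.mean(0).round(),c.min(0),c.max(0),rect(ray(f,c,.022)))
```

```text
t 7.42 pos [633.5 -84.3 181.2] yaw 164.14 F [-6.7 -1.  11.6] w 0.339 q [-15.  33.  -6.  51.   0. -89.]
scene [176. 252.] [145.625 227.625] [207.125 277.875] (array([703.3, -52.5]), array([ 30.2, 121.4]), 89.31)
scene [235. 274.] [187.375 212.875] [276.625 332.625] (array([664.8,  36.9]), array([ 80.3, 234.7]), 67.58)
```

View pics/scene5z.png

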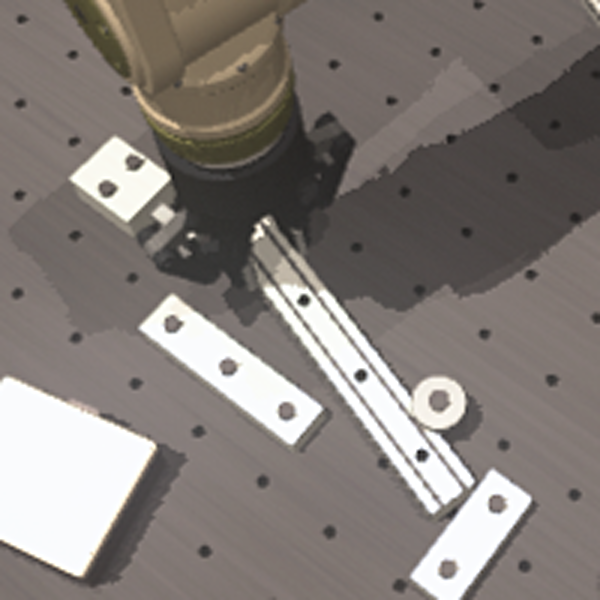

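Run:
```python
from h import *
f=dict(np.load('scene0.npz'))
px=np.array([(437,515),(472,487)])/3+[100,130]-.3
P=ray(f,px,.022)*1000; print(P,[tofix(p) for p in P],tofix(P.mean(0)))
# rail edges from bright contour: fence-side edge
g=r.grab_frame('scene')['img'][130:330,100:300]
```

```text
[[700.84255702  97.97188102]
 [676.65144841 104.34838148]] [array([ 24.98637169, 111.63162665]), array([  0.70859128, 117.66974493])] [ 12.84748148 114.65068579]
```

The rail is at 16° slant, about 47 mm past the post, with the lead corner close to the stop. I now open slightly, lift, turn the gripper and shut it so I can push the tail round.

{"op": "arm_command", "data": {
  "rows": [
    {"tx": 0, "ty": 0, "tz": 0, "ax": 0, "ay": 0, "az": 0, "hand": -0.05},
    {"tx": 0, "ty": 0, "tz": 0, "ax": 0, "ay": 0, "az": 0, "hand": -0.05},
    {"tx": 0, "ty": 0, "tz": 0, "ax": 0, "ay": 0, "az": 0, "hand": -0.05},
    {"tx": 0, "ty": 0, "tz": 0.1, "ax": 0, "ay": 0, "az": 0, "hand": -0.05},
    {"tx": 0, "ty": 0, "tz": 0.2, "ax": 0, "ay": 0, "az": 0, "hand": -0.05}
  ]
}}

```text
clock: 8.15
eef_pos: [0.6345, -0.0848, 0.2404]
orientation: [[-0.961, 0.275, -0.002], [0.275, 0.961, 0.001], [0.002, 0.0, -1.0]]
contact_force: [0.7, 1.2, -0.4]
width: 0.529
```

Run:
```python
from h import *
s=st()
f=r.grab_frame('scene'); save('scene6',f)
cv2.imwrite('pics/scene6z.png',cv2.resize(cv2.cvtColor(f['img'],cv2.COLOR_RGB2BGR)[130:330,100:300],None,fx=3,fy=3,interpolation=2))
```

```text
t 8.15 pos [634.5 -84.8 240.4] yaw 164.03 F [ 0.7  1.2 -0.4] w 0.529 q [-15.  30.  -2.  58.   0. -89.]
```

View pics/scene6z.png

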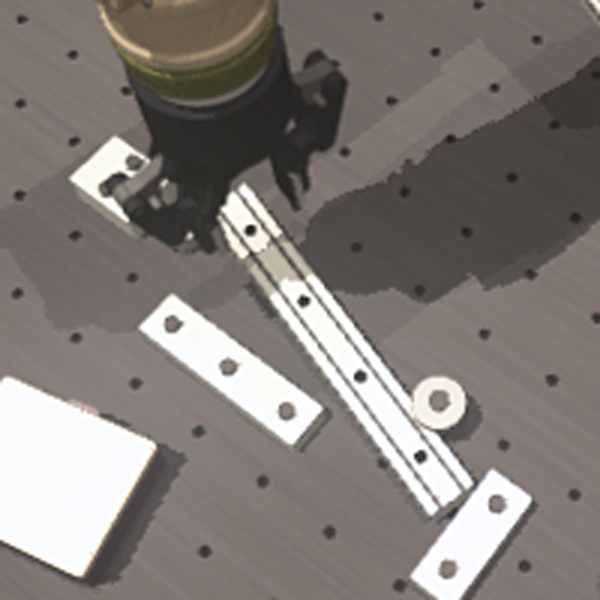

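{"op": "arm_command", "data": {
  "rows": [
    {"tx": -0.1, "ty": -0.01, "tz": 0, "ax": 0, "ay": 0, "az": -0.08, "hand": 0.5},
    {"tx": -0.187, "ty": -0.023, "tz": 0, "ax": 0, "ay": 0, "az": -0.16, "hand": 1},
    {"tx": -0.187, "ty": -0.023, "tz": 0, "ax": 0, "ay": 0, "az": -0.24, "hand": 1},
    {"tx": -0.187, "ty": -0.023, "tz": 0, "ax": 0, "ay": 0, "az": -0.32, "hand": 1},
    {"tx": -0.187, "ty": -0.023, "tz": 0, "ax": 0, "ay": 0, "az": -0.4, "hand": 1}
  ]
}}

```text
clock: 8.82
eef_pos: [0.5785, -0.0918, 0.2403]
orientation: [[-0.434, 0.901, -0.0], [0.901, 0.434, 0.0], [0.0, 0.0, -1.0]]
contact_force: [0.3, -0.4, -0.4]
width: 0.004
```

{"op": "arm_command", "data": {
  "rows": [
    {"tx": 0, "ty": 0, "tz": 0, "ax": 0, "ay": 0, "az": -0.08, "hand": 1},
    {"tx": 0, "ty": 0, "tz": 0, "ax": 0, "ay": 0, "az": -0.16, "hand": 1},
    {"tx": 0, "ty": 0, "tz": -0.07, "ax": 0, "ay": 0, "az": -0.225, "hand": 1},
    {"tx": 0, "ty": 0, "tz": -0.14, "ax": 0, "ay": 0, "az": -0.225, "hand": 1},
    {"tx": 0, "ty": 0, "tz": -0.193, "ax": 0, "ay": 0, "az": -0.225, "hand": 1}
  ]
}}

```text
clock: 9.45
eef_pos: [0.5784, -0.0917, 0.1814]
orientation: [[0.017, 1.0, -0.001], [1.0, -0.017, 0.001], [0.001, -0.001, -1.0]]
contact_force: [0.1, 0.7, 0.2]
width: -0.001
```

Run:
```python
from h import *
s=st(); print(tofix(np.array(s['eef_pos'])[:2]*1000))
f=r.grab_frame('wrist'); save('wrist7',f)
```

```text
t 9.45 pos [578.4 -91.7 181.4] yaw 89.03 F [0.1 0.7 0.2] w -0.001 q [-17.  28. -15.  47.   0. -16.]
[-94.8342039 -79.7381318]
```

View pics/wrist7.png

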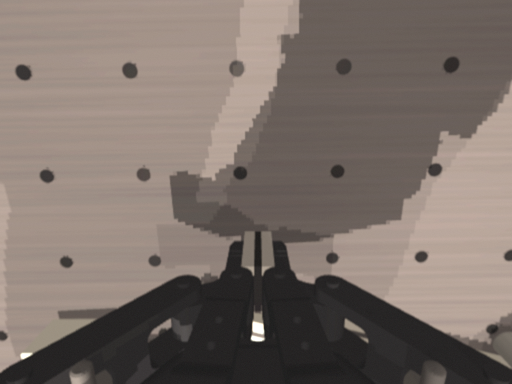

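{"op": "arm_command", "data": {
  "rows": [
    {"tx": 0.025, "ty": 0, "tz": 0, "ax": 0, "ay": 0, "az": 0, "hand": 1},
    {"tx": 0.05, "ty": -0.001, "tz": 0, "ax": 0, "ay": 0, "az": 0, "hand": 1},
    {"tx": 0.07, "ty": -0.001, "tz": 0, "ax": 0, "ay": 0, "az": 0, "hand": 1},
    {"tx": 0.085, "ty": -0.001, "tz": 0, "ax": 0, "ay": 0, "az": 0, "hand": 1},
    {"tx": 0.1, "ty": -0.002, "tz": 0, "ax": 0, "ay": 0, "az": 0, "hand": 1}
  ]
}}

```text
clock: 10.12
eef_pos: [0.608, -0.0923, 0.1826]
orientation: [[0.017, 1.0, -0.002], [1.0, -0.017, 0.0], [-0.0, -0.002, -1.0]]
contact_force: [-8.4, 1.2, 5.3]
width: 0.005
```

{"op": "arm_command", "data": {
  "rows": [
    {"tx": 0.012, "ty": 0, "tz": 0, "ax": 0, "ay": 0, "az": 0, "hand": 1},
    {"tx": 0.023, "ty": 0, "tz": 0, "ax": 0, "ay": 0, "az": 0, "hand": 1},
    {"tx": 0.034, "ty": 0, "tz": 0, "ax": 0, "ay": 0, "az": 0, "hand": 1},
    {"tx": 0.045, "ty": -0.001, "tz": 0, "ax": 0, "ay": 0, "az": 0, "hand": 1},
    {"tx": 0.055, "ty": -0.001, "tz": 0, "ax": 0, "ay": 0, "az": 0, "hand": 1}
  ]
}}

```text
clock: 10.75
eef_pos: [0.6255, -0.0929, 0.1826]
orientation: [[0.017, 1.0, 0.0], [1.0, -0.017, -0.0], [-0.0, 0.0, -1.0]]
contact_force: [-1.6, -1.2, 0.7]
width: -0.002
```

Run:
```python
from h import *
s=st(); print(tofix(np.array(s['eef_pos'])[:2]*1000))
f=r.grab_frame('scene')
cv2.imwrite('pics/scene8z.png',cv2.resize(cv2.cvtColor(f['img'],cv2.COLOR_RGB2BGR)[130:330,100:300],None,fx=3,fy=3,interpolation=2))
```

```text
t 10.75 pos [625.5 -92.9 182.6] yaw 89.02 F [-1.6 -1.2  0.7] w -0.002 q [-16.  32.  -8.  50.   0. -15.]
[-47.72374015 -80.24338717]
```

View pics/scene8z.png

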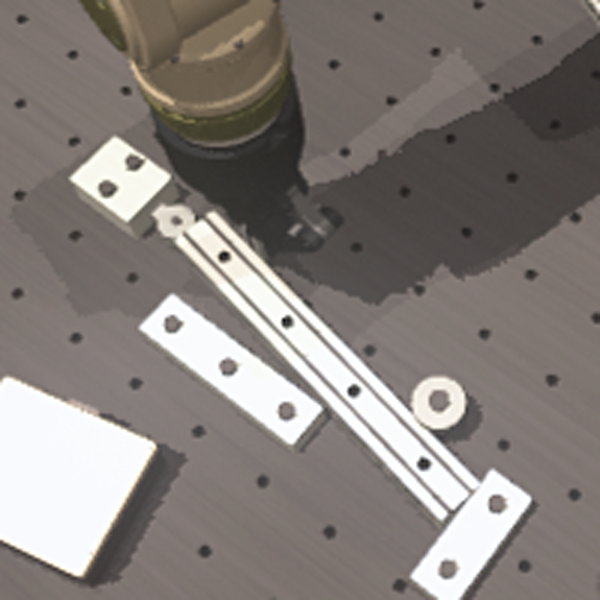

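The tail is at the roller (zoom 180,215) and the lead is at the stop, but there is visible gap at the cap and the fence-side edge is touching the fence corner. I measure the pose before pushing on.

```bash
cat >> h.py <<'E'
def edges(name='scene',z=.022,guess=None,show=None):
    """robot-side and fence-side long edges of rail from image: bright transitions along lines across rail"""
    f=r.grab_frame(name); return f
def pt(f,zoom,o,z=.022,k=3): return tofix(ray(f,np.array(zoom)/k+np.array(o)-.33,z)[0]*1000)
E
python3 - <<'E'
from h import *
f=r.grab_frame('scene')
im=cv2.resize(cv2.cvtColor(f['img'],cv2.COLOR_RGB2BGR)[195:315,150:270],None,fx=5,fy=5,interpolation=2)
cv2.imwrite('pics/scene9z.png',im)
for n,q in dict(tailfence=(177,240),tailrob=(210,212),leadrob=(482,490),leadfence=(446,520),holeT=(224,257),holeL=(423,464),cornerfence=(325,410)).items():
    print(n,pt(f,q,(100,130),.018 if 'corner' in n else .022).round(1))
E
```

```text
tailfence [ -12.9 -120.3]
tailrob [ -39.7 -117.4]
leadrob [ -1.3 123.1]
leadfence [ 24.2 117.2]
holeT [-21.8 -89.4]
holeL [ 6.9 87.6]
cornerfence [15.  21.8]
```

View pics/scene9z.png

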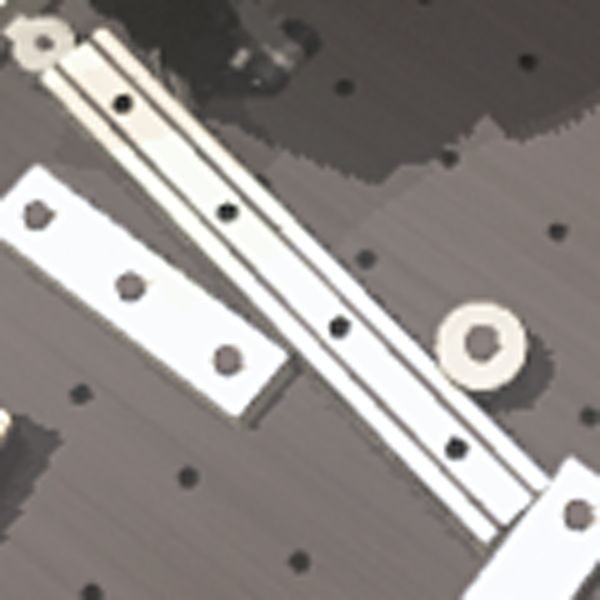

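Slant is 9°, the lead is against the stop, the pin gap is about 5 mm and nothing is wedged (F small). I push on slowly, watching force.

{"op": "arm_command", "data": {
  "rows": [
    {"tx": 0.007, "ty": 0, "tz": 0, "ax": 0, "ay": 0, "az": 0, "hand": 1},
    {"tx": 0.014, "ty": 0, "tz": 0, "ax": 0, "ay": 0, "az": 0, "hand": 1},
    {"tx": 0.021, "ty": 0, "tz": 0, "ax": 0, "ay": 0, "az": 0, "hand": 1},
    {"tx": 0.028, "ty": 0, "tz": 0, "ax": 0, "ay": 0, "az": 0, "hand": 1},
    {"tx": 0.035, "ty": 0, "tz": 0, "ax": 0, "ay": 0, "az": 0, "hand": 1}
  ]
}}

```text
clock: 11.48
eef_pos: [0.6349, -0.0928, 0.1825]
orientation: [[0.017, 1.0, -0.002], [1.0, -0.017, -0.0], [-0.0, -0.002, -1.0]]
contact_force: [-8.5, -1.6, 5.6]
width: -0.004
```

```bash
cat >> h.py <<'E'
def zoom(n,o=(150,195),w=120,k=5):
    f=r.grab_frame('scene'); x,y=o
    cv2.imwrite(f'pics/{n}.png',cv2.resize(cv2.cvtColor(f['img'],cv2.COLOR_RGB2BGR)[y:y+w,x:x+w],None,fx=k,fy=k,interpolation=2)); return f
E
python3 - <<'E'
from h import *
s=st(); print(tofix(np.array(s['eef_pos'])[:2]*1000)); zoom('z10')
E
```

```text
t 11.47 pos [634.9 -92.8 182.5] yaw 89.01 F [-8.5 -1.6  5.6] w -0.004 q [-15.  33.  -6.  51.  -0. -14.]
[-38.28051884 -80.05338914]
```

View pics/z10.png

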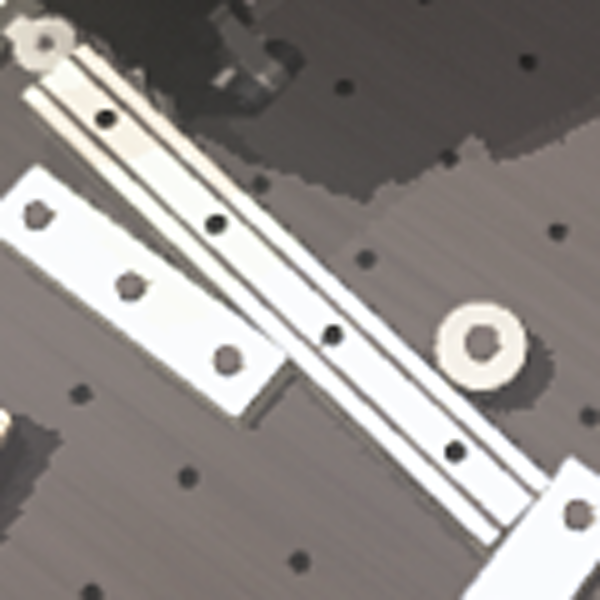

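The lead is still at the stop and the fence corner is now the pivot. From here a smaller slant only frees it, so I continue.

{"op": "arm_command", "data": {
  "rows": [
    {"tx": 0.006, "ty": 0, "tz": 0, "ax": 0, "ay": 0, "az": 0, "hand": 1},
    {"tx": 0.012, "ty": 0, "tz": 0, "ax": 0, "ay": 0, "az": 0, "hand": 1},
    {"tx": 0.018, "ty": 0, "tz": 0, "ax": 0, "ay": 0, "az": 0, "hand": 1},
    {"tx": 0.024, "ty": 0, "tz": 0, "ax": 0, "ay": 0, "az": 0, "hand": 1},
    {"tx": 0.024, "ty": 0, "tz": 0, "ax": 0, "ay": 0, "az": 0, "hand": 1}
  ]
}}

```text
clock: 12.15
eef_pos: [0.642, -0.0932, 0.1824]
orientation: [[0.018, 1.0, -0.003], [1.0, -0.018, -0.001], [-0.001, -0.003, -1.0]]
contact_force: [-5.7, -1.9, 2.3]
width: -0.003
```

Run:
```python
from h import *
s=st(); print(tofix(np.array(s['eef_pos'])[:2]*1000)); zoom('z11')
```

```text
t 12.15 pos [642.  -93.2 182.4] yaw 88.98 F [-5.7 -1.9  2.3] w -0.003 q [-15.  34.  -5.  51.  -0. -14.]
[-31.17324662 -80.31219633]
```

View pics/z11.png

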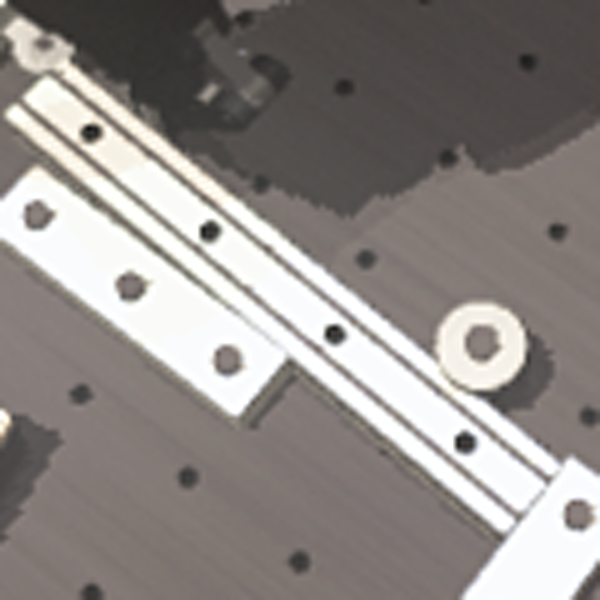

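About 3° remain and the lead is now tucked under the cap. I continue in 1 mm steps.

{"op": "arm_command", "data": {
  "rows": [
    {"tx": 0.003, "ty": 0, "tz": 0, "ax": 0, "ay": 0, "az": 0, "hand": 1},
    {"tx": 0.006, "ty": 0, "tz": 0, "ax": 0, "ay": 0, "az": 0, "hand": 1},
    {"tx": 0.009, "ty": 0, "tz": 0, "ax": 0, "ay": 0, "az": 0, "hand": 1},
    {"tx": 0.012, "ty": 0, "tz": 0, "ax": 0, "ay": 0, "az": 0, "hand": 1},
    {"tx": 0.014, "ty": 0, "tz": 0, "ax": 0, "ay": 0, "az": 0, "hand": 1}
  ]
}}

```text
clock: 12.82
eef_pos: [0.6468, -0.0925, 0.1827]
orientation: [[0.017, 1.0, -0.001], [1.0, -0.017, 0.0], [0.0, -0.001, -1.0]]
contact_force: [-4.9, 0.1, 3.0]
width: -0.003
```

Run:
```python
from h import *
s=st(); print(tofix(np.array(s['eef_pos'])[:2]*1000)); zoom('z12')
```

```text
t 12.82 pos [646.8 -92.5 182.7] yaw 89.04 F [-4.9  0.1  3. ] w -0.003 q [-15.  34.  -4.  52.   0. -14.]
[-26.43732852 -79.59289851]
```

View pics/z12.png

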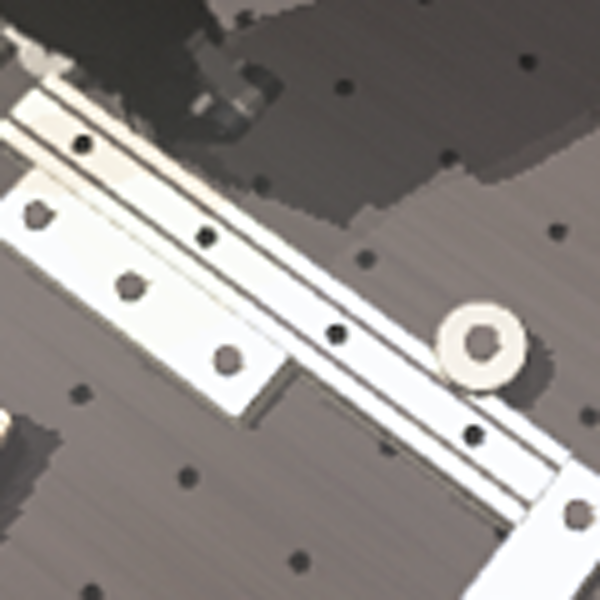

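{"op": "arm_command", "data": {
  "rows": [
    {"tx": 0.002, "ty": 0, "tz": 0, "ax": 0, "ay": 0, "az": 0, "hand": 1},
    {"tx": 0.004, "ty": 0, "tz": 0, "ax": 0, "ay": 0, "az": 0, "hand": 1},
    {"tx": 0.006, "ty": 0, "tz": 0, "ax": 0, "ay": 0, "az": 0, "hand": 1},
    {"tx": 0.007, "ty": 0, "tz": 0, "ax": 0, "ay": 0, "az": 0, "hand": 1},
    {"tx": 0.007, "ty": 0, "tz": 0, "ax": 0, "ay": 0, "az": 0, "hand": 1}
  ]
}}

```text
clock: 13.5
eef_pos: [0.6474, -0.0925, 0.1827]
orientation: [[0.017, 1.0, -0.004], [1.0, -0.017, 0.0], [0.0, -0.004, -1.0]]
contact_force: [-10.0, 0.3, 8.7]
width: -0.007
```

Run:
```python
from h import *
s=st(); print(tofix(np.array(s['eef_pos'])[:2]*1000)); zoom('z13',(130,180))
```

```text
t 13.5 pos [647.4 -92.5 182.7] yaw 89.02 F [-10.    0.3   8.7] w -0.007 q [-15.  35.  -4.  52.  -0. -14.]
[-25.79245611 -79.59390046]
```

View pics/z13.png

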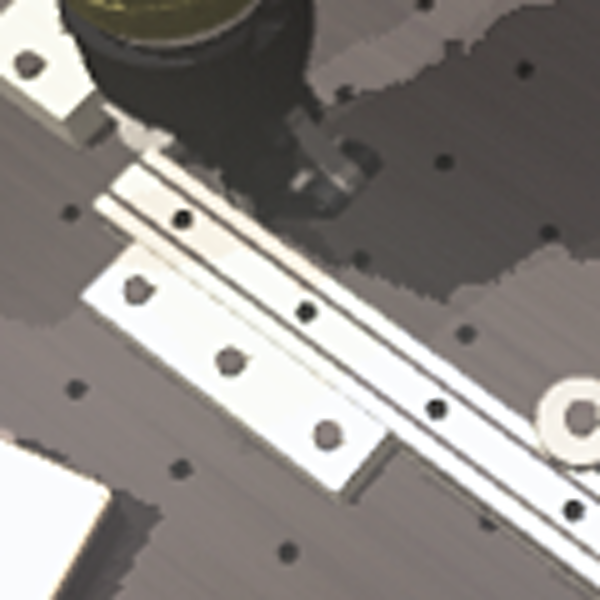

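{"op": "arm_command", "data": {
  "rows": [
    {"tx": 0.002, "ty": 0, "tz": 0, "ax": 0, "ay": 0, "az": 0, "hand": 1},
    {"tx": 0.004, "ty": 0, "tz": 0, "ax": 0, "ay": 0, "az": 0, "hand": 1},
    {"tx": 0.005, "ty": 0, "tz": 0, "ax": 0, "ay": 0, "az": 0, "hand": 1},
    {"tx": 0.005, "ty": 0, "tz": 0, "ax": 0, "ay": 0, "az": 0, "hand": 1},
    {"tx": 0.005, "ty": 0, "tz": 0, "ax": 0, "ay": 0, "az": 0, "hand": 1}
  ]
}}

```text
clock: 14.18
eef_pos: [0.6479, -0.0925, 0.1827]
orientation: [[0.017, 1.0, -0.007], [1.0, -0.017, 0.0], [0.0, -0.007, -1.0]]
contact_force: [-13.9, -1.0, 11.1]
width: 0.001
```

Run:
```python
from h import *
s=st(); print(tofix(np.array(s['eef_pos'])[:2]*1000))
```

```text
t 14.18 pos [647.9 -92.5 182.7] yaw 89.0 F [-13.9  -1.   11.1] w 0.001 q [-15.  35.  -3.  52.  -0. -14.]
[-25.32462859 -79.54410109]
```

{"op": "arm_command", "data": {
  "rows": [
    {"tx": 0.003, "ty": 0, "tz": 0, "ax": 0, "ay": 0, "az": 0, "hand": 1},
    {"tx": 0.005, "ty": 0, "tz": 0, "ax": 0, "ay": 0, "az": 0, "hand": 1},
    {"tx": 0.007, "ty": 0, "tz": 0, "ax": 0, "ay": 0, "az": 0, "hand": 1},
    {"tx": 0.007, "ty": 0, "tz": 0, "ax": 0, "ay": 0, "az": 0, "hand": 1},
    {"tx": 0.007, "ty": 0, "tz": 0, "ax": 0, "ay": 0, "az": 0, "hand": 1}
  ]
}}

```text
clock: 14.8
eef_pos: [0.6486, -0.0924, 0.1826]
orientation: [[0.018, 1.0, -0.011], [1.0, -0.018, 0.0], [-0.0, -0.011, -1.0]]
contact_force: [-19.4, -1.3, 15.1]
width: -0.003
```

Run:
```python
from h import *
s=st(); print(tofix(np.array(s['eef_pos'])[:2]*1000)); zoom('z14',(130,170))
```

```text
t 14.8 pos [648.6 -92.4 182.6] yaw 88.99 F [-19.4  -1.3  15.1] w -0.003 q [-15.  35.  -3.  53.  -0. -14.]
[-24.63644685 -79.49562885]
```

View pics/z14.png

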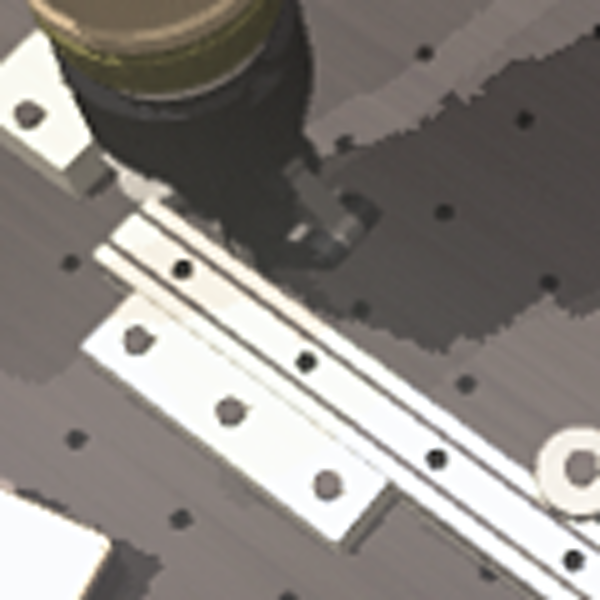

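Force is 19.4 N and the rail has not shifted since the last view. I hold, then back off gently.

{"op": "arm_command", "data": {
  "rows": [
    {"tx": 0, "ty": 0, "tz": 0, "ax": 0, "ay": 0, "az": 0, "hand": 1},
    {"tx": 0, "ty": 0, "tz": 0, "ax": 0, "ay": 0, "az": 0, "hand": 1},
    {"tx": 0, "ty": 0, "tz": 0, "ax": 0, "ay": 0, "az": 0, "hand": 1},
    {"tx": 0, "ty": 0, "tz": 0, "ax": 0, "ay": 0, "az": 0, "hand": 1},
    {"tx": 0, "ty": 0, "tz": 0, "ax": 0, "ay": 0, "az": 0, "hand": 1}
  ]
}}

```text
clock: 15.48
eef_pos: [0.6485, -0.0925, 0.1827]
orientation: [[0.018, 1.0, -0.011], [1.0, -0.018, 0.0], [-0.0, -0.011, -1.0]]
contact_force: [-19.6, -2.0, 15.3]
width: -0.004
```

{"op": "arm_command", "data": {
  "rows": [
    {"tx": -0.01, "ty": 0, "tz": 0, "ax": 0, "ay": 0, "az": 0, "hand": 1},
    {"tx": -0.02, "ty": 0, "tz": 0, "ax": 0, "ay": 0, "az": 0, "hand": 1},
    {"tx": -0.05, "ty": 0, "tz": 0, "ax": 0, "ay": 0, "az": 0, "hand": 1},
    {"tx": -0.1, "ty": 0, "tz": 0, "ax": 0, "ay": 0, "az": 0, "hand": 1},
    {"tx": -0.2, "ty": 0, "tz": 0, "ax": 0, "ay": 0, "az": 0, "hand": 1}
  ]
}}

```text
clock: 16.1
eef_pos: [0.5934, -0.0928, 0.1829]
orientation: [[0.016, 1.0, 0.003], [1.0, -0.016, -0.0], [-0.0, 0.003, -1.0]]
contact_force: [-0.6, -1.1, -0.8]
width: -0.0
```

{"op": "arm_command", "data": {
  "rows": [
    {"tx": 0, "ty": 0, "tz": 0.1, "ax": 0, "ay": 0, "az": 0, "hand": 1},
    {"tx": -0.1, "ty": 0.1, "tz": 0.2, "ax": 0, "ay": 0, "az": 0, "hand": 1},
    {"tx": -0.2, "ty": 0.3, "tz": 0.4, "ax": 0, "ay": 0, "az": 0, "hand": 1},
    {"tx": -0.3, "ty": 0.5, "tz": 0.5, "ax": 0, "ay": 0, "az": 0, "hand": 1},
    {"tx": -0.4, "ty": 0.7, "tz": 0.5, "ax": 0, "ay": 0, "az": 0, "hand": 1}
  ]
}}

```text
clock: 16.73
eef_pos: [0.4902, 0.084, 0.3282]
orientation: [[0.018, 1.0, 0.006], [1.0, -0.018, 0.001], [0.001, 0.006, -1.0]]
contact_force: [0.9, 0.3, 0.1]
width: 0.002
```

Run:
```python
from h import *
s=st(); zoom('z15',(120,170),150,4)
f=r.grab_frame('top'); save('top15',f)
for c in blobs(f,150,300): print(rect(ray(f,c,.022)))
```

```text
t 16.73 pos [490.2  84.  328.2] yaw 88.96 F [0.9 0.3 0.1] w 0.002 q [  0.  11. -17.  61.   0.   1.]
(array([368.3,  35.3]), array([ 21.6, 156. ]), 66.87)
(array([ 343.3, -196.3]), array([ 22.1, 167.2]), 30.54)
(array([481.2, 453.6]), array([54. , 73.8]), 0.71)
(array([518.5, 293.9]), array([ 69.1, 123.1]), 90.77)
(array([619.1, 298.9]), array([ 93.2, 176.4]), 89.03)
(array([556.7, 177.5]), array([ 55.7, 244.6]), 179.45)
(array([676.2, -54.9]), array([ 82.6, 323. ]), 87.85)
(array([819.9, -91.3]), array([ 82.4, 102.3]), 102.53)
(array([ 974.2, -247.6]), array([ 70.5, 342.5]), 89.96)
```

View pics/z15.png

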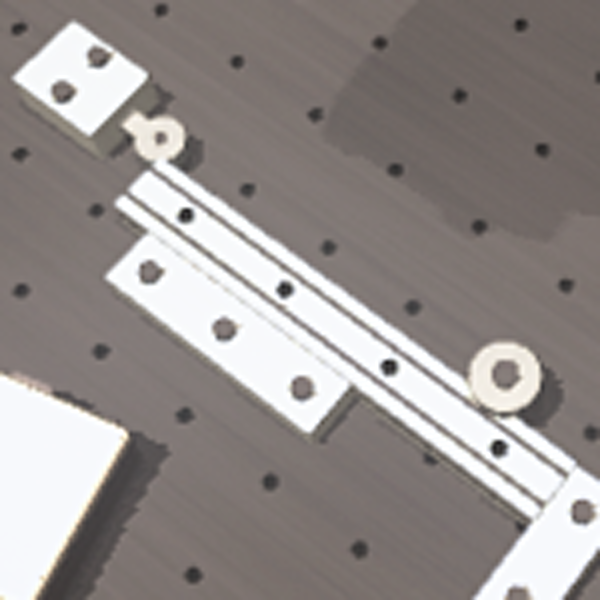

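View pics/top15.png

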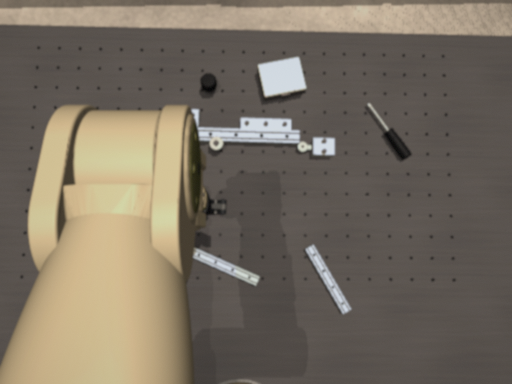

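The rail appears flush along the fence, against the stop, with its end under the cap and the roller sitting at the tail's corner (160,138). I confirm this with numbers.

Run:
```python
from h import *
f=r.grab_frame('scene'); f0=dict(np.load('scene0.npz'))
o=(120,170)
H=[pt(f,q,o,.022,4) for q in ((186,215),(285,289),(389,367),(499,448))]
print(np.round(H,1),'slant',np.degrees(np.arctan2(*(H[-1]-H[0]))).round(2))
for n,q in dict(tailf=(117,204),tailr=(163,163),leadr=(573,464)).items(): print(n,pt(f,q,o,.022,4).round(1))
def roll(g):
    im=cv2.resize(g['img'][190:225,140:175],None,fx=12,fy=12,interpolation=2); return im
cv2.imwrite('pics/r16.png',np.hstack([roll(f0),roll(f)])[:,:,::-1])
# small dark hole at roller centre
for g in (f0,f):
    im=cv2.resize(g['img'],None,fx=4,fy=4,interpolation=2).min(2)
    y0,y1,x0,x1=4*199,4*210,4*155,4*166
    sub=im[y0:y1,x0:x1].astype(float); w=np.clip(190-sub,0,None); w[np.hypot(*(np.indices(sub.shape)-22))>14]=0
    yy,xx=np.indices(sub.shape); c=np.array([(xx*w).sum()/w.sum()+x0,(yy*w).sum()/w.sum()+y0]); px=(c+.5)/4-.5
    print('roller px',px,'fix',tofix(ray(g,px,.019)[0]*1000))
```

```text
[[ -0.6 -90.2]
 [ -0.5 -30.5]
 [ -0.3  29.6]
 [ -0.6  89.9]] slant 0.01
tailf [  14.3 -119.1]
tailr [ -13.7 -116.7]
leadr [-14.  119.1]
roller px [159.69855591 204.2331049 ] fix [ -23.1741615  -128.11913245]
roller px [159.66067644 204.05099788] fix [ -23.41290749 -128.43909208]
```

View pics/r16.png

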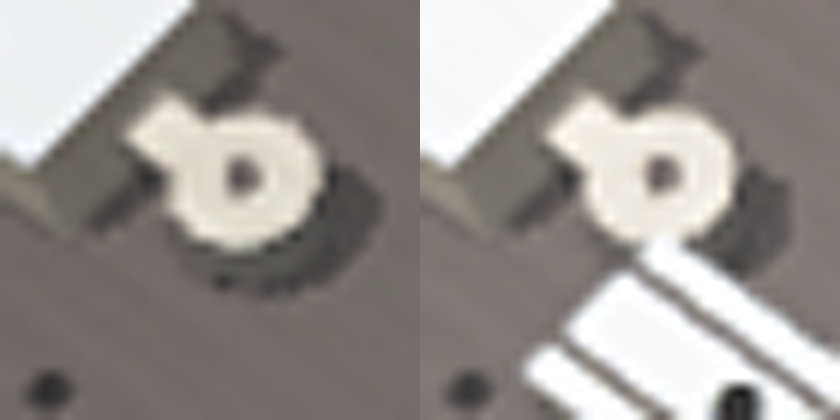

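Run:
```python
from h import *
st(); r.job_done()
```

```text
t 16.88 pos [489.   85.2 326.9] yaw 89.31 F [ 0.5 -0.2 -0.7] w -0.003 q [  1.  11. -17.  61.   0.   1.]
the job is handed in; nothing more can be done
```

The rail is loaded and bedded in its fixture, and I handed the job in at 16.9 s.

I gripped the rail near its tail and slid it flat behind the post at about 40° slant, to about 46 mm past the post's axis. I swung it 24° while holding it, then let go and pushed the tail past the roller with the shut fingers. I pressed it against the fence at about 19.5 N for at least 0.6 s and backed off.

**Last checks**
- **Rail:** its holes measured x −0.6 to −0.3 mm with 0.01° slant, and its centre was within about 0.5 mm of home, which is within calibration error.
- **Roller:** it was out behind the tail's corner. The images show it pressed back about 0.3 mm, where 1.5 mm is expected; I put the difference down to pixel accuracy.
- **Gripper:** it touched nothing, with the wrist force near zero.
- **Other things:** nothing looked moved in the last top view, but I did not measure them one by one. The arm hid the bench's left side there, including the amber, black-capped item.

**Two things that went differently**
- During the swing the lead briefly rested on the end stop and the fence corner, with a gap at the post. It did not wedge.
- While bedding, the wrist also read about 15 N vertically.

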